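# Switch on the parcel scale

## Robot

A 7-joint arm with a two-finger parallel gripper is mounted at the origin on a cart in front of the work surface, level with it; the furniture and walls round the work are solid. World frame = base frame: x ahead of the robot, y to its left, z up, the work surface at z = 0. Lengths are in m, angles in rad, forces in N, time in s.
With the tool pointing down it reaches from about 0.4 to 0.875 m from the base axis. Payload 19.3 kg.
Tool frame: the origin (TCP) lies midway between the tips of the shut fingers; the grasp point (between the pads) lies 19 mm behind it; z points along the fingers, y is the line along which they close (so a half turn about z gives the same grasp; the last joint's range is limited). The gripper opens to 85 mm and grips with 20 to 120 N. Pads are 22 mm wide; open, the fingers measure 114 mm over their backs; the gripper's body (76 mm by 85 mm) begins 54 mm behind the grasp point. The pads swing forward as they close: fully open they stand 13 mm farther back than shut.
Start: joints at [-1.405, 0.521, -0.036, 1.599, 0.021, 1.021, -0.113], TCP at [0.146, 0.608, 0.231] pointing down, gripper open.
Joint ranges: [-2.91, 2.91], [-0.3, 2.13], [-1.5, 1.42], [0.17, 2.43], [-1.26, 4.41], [0.16, 1.93], [-2.52, 2.52]. Speed limits (rad/s): [1.89, 1.89, 2.39, 2.39, 3.01, 3.01, 3.01].

## Interface

Orientations are given as [roll, pitch, yaw] about the fixed x, y, z axes, in that order (R = Rz(yaw) Ry(pitch) Rx(roll)).
In Python, from workcell import bot, cams gives the robot as it stands (bot), with the cameras (cams).
- The arm moves only by the tool hand_motion, called after "Request:" as name(argument=value, ...) on one line, values as JSON. Schema: {"type":"object","properties":{"moves":{"type":"array","items":{"type":"array","items":{"type":"number"},"minItems":7,"maxItems":7},"minItems":1,"maxItems":5},"squeeze":{"type":"number"},"only":{"type":"string"},"quiet":{"type":"boolean"},"lines":{"type":"string"}},"required":["moves"],"additionalProperties":false}. moves is a list of rows, 1 to 5 of them, each of 7 numbers: the finger opening in m, then dx, dy, dz in fractions of the full range, 1 being 0.5 m, then a rotation vector rx, ry, rz in parts of the range, where 1.0 means 2 rad; each row is the pose to reach, as a shift and turn from the pose commanded when the call began, along the tool's axes at that moment; what a row does not reach only later rows make up. A row lasts 1/8 s, in which the tool goes at most 0.0625 m and 0.188 rad, less where a joint would pass 70% of its speed; a pose out of reach is approached as far as the arm can. The fingers move at their own pace and stop on an object; squeeze is the grip in N (left out, the last holds). Time passes only in rows, so rows that do not move let the fingers close. The tool returns the time, the measured TCP pose, the force, the opening and the grip force at its end. only (a regular expression) keeps the lines of the reply that match it, lines (a string "A,B") keeps lines A to B, and quiet returns only ok. No shift or turn number may pass 1 either way. Input that does not fit is refused with a message, and nothing moves.
- bot.observe(): the state, without advancing time (a new reading comes with each control period).
- cams.grab_frame(name): name is "scene" or "top"; returns the picture (480x640x3 uint8, blue, green, red); there is no depth.
- cams.calibration(name): a dict with "vfov" (degrees; the focal length in pixels is half the picture's height over the tangent of half this angle, whatever the lens; pixels are square), "cx", "cy" (the principal point, pixels), "eye" and "attitude" of the camera in the world. Camera axes: x right, y down, z forward; pixel columns grow to the right and rows downward; lengths in m; the calibration is good to about 2 mm. A picture is of the moment at which its call begins. calibration takes no time and is no camera call.
- bot.job_done(): hands the job in; it is judged then, once.
The state is a dict: "clock": time; "qpos": joint angles; "qd": joint speeds; "joint_efforts": joint torques, N m; "position": TCP position; "tool_rot": TCP orientation; "force": force on the tool from outside, world axes, zero at the start; "moment": the same for the moment, N m; "grip_width": finger opening in m; "finger_force": force on a finger pad.
Only numpy, scipy, OpenCV 4.12 (cv2) and the standard library are available. Lean on these libraries where they do the work, as an engineer would, in place of code of your own. Each camera call takes 0.05 s, during which the arm holds its last target. There are 200 camera calls.

## Task

Switch the parcel scale on so that the honey jar standing on it can be weighed: with a fingertip in the recessed slot on its front deck, slide the small flush switch all the way towards the display. Leave the same kind of switch on the label printer as it is, and leave the honey jar standing undisturbed on the scale.

Things in the scene. Friction and masses are not known exactly. Their poses are not given: they have to be found in the camera images.
- parcel_scale: Grey bench scale, 200 (x) x 190 (y) mm, fixed, turned up to 20 deg. Origin: centre of its underside on the table; x points away from the robot to the steel weighing plate at the back (top 52 mm), y to the display. Flat front deck 40 mm high with a slot along y, 42 mm wide (x -86 to -44), y -80 to +14, 12 mm deep (floor at z 28); beyond its +y end a flat display, y 25 to 87, 2 mm proud.
- scale_switch (a joint): White slide switch in the scale's slot, m: 0 off, 0.030 fully on, a stop at the display end. Starts at 0 to 0.004, 1.5 N friction, no spring. Nub 20 (x) x 12 (y) mm, top flush with the deck, centre in the scale's frame x -65, y -24 mm + this value. On its -y side 50 mm or more of slot is empty: shut fingertips can dip in there, 12 mm deep at most, and push to +y.
- printer_switch (a joint): Switch of the label printer, m, same build and values (starts at 0 to 0.004); leave it. The printer is grey, 200 x 190 mm, fixed, with the same deck, slot and switch, but no display or steel plate: behind its deck is a rounded roll housing 93 mm high. It stands left or right of the scale, 0.25 to 0.55 m from it between centres.
- honey_jar: Glass honey jar with a flat lid, 63 mm across, 75 mm high, loose, standing on the back of the scale's weighing plate (lid 127 mm above the table): 53 to 63 mm along x and up to 30 mm along y from the scale's origin. Origin: centre of its underside. It stays where it is.

How it is judged:
By the outcome, as a careful person would: the job done as asked, in the order asked, and still so for the second after the job is handed in, with the robot touching nothing.
It also fails if it takes over 29 s, if anything falls off the work surface, if the arm or the gripper's body presses on something with over 40 N, if the wrist force passes 120 N, or if a joint passes its speed limit or range.

## Working session

There is one attempt and no reset: what is moved stays moved. The work goes in short steps, Python scripts to look and compute and a tool call to move; the robot and the scene stay as the last step left them, time stands still between calls to the robot, and variables do not carry over. Pictures are saved under pics/ and viewed, at most 10 in all, crops included, and the job is handed in when it is done.

```bash
mkdir -p pics; ls; python3 - <<'E'
from workcell import bot, cams
import cv2
for n in("scene","top"):
    cv2.imwrite(f"pics/{n}0.png",cams.grab_frame(n)); print(n,cams.calibration(n))
s=bot.observe(); print(s["clock"],s["position"],s["tool_rot"],s["grip_width"],s["force"])
E
```

```text
pics
workcell.py
scene {'vfov': 57.58765136833062, 'cx': 317.7640409707044, 'cy': 232.53036536531525, 'eye': array([ 0.25899902, -0.56472596,  0.68321223]), 'attitude': array([-2.37801141,  0.01958319, -0.58373636])}
top {'vfov': 43.245110562396896, 'cx': 324.37034500374955, 'cy': 243.92765940672177, 'eye': array([ 0.31306097, -0.08058786,  1.31627338]), 'attitude': array([-2.96041392,  0.02743225, -1.58752934])}
0.1 [0.14595043 0.60739276 0.23077146] [-3.14053636e+00  3.85656193e-05  2.90580130e+00] 0.08526203245499832 [-0.21717129  0.51392455 -0.20050571]
```

View pics/scene0.png

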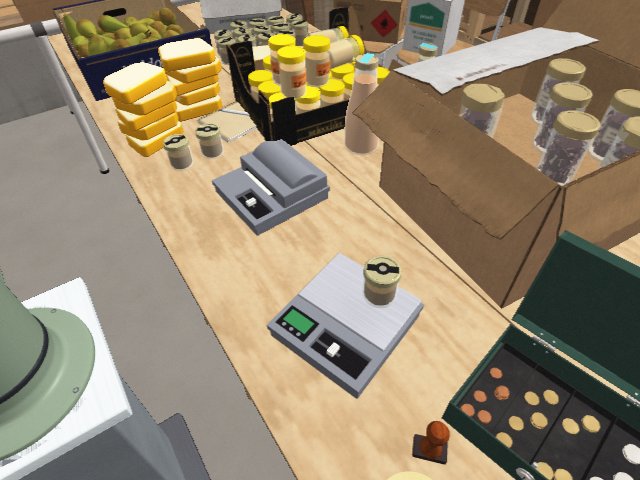

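View pics/top0.png

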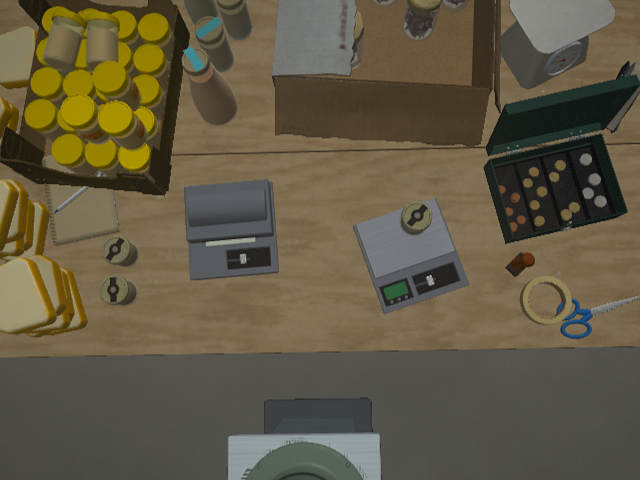

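The scale stands on the right: its switch is at about (333,349) in scene and (431,280) in top, with the display towards the left. The printer is further left, with its switch at about (250,202) in scene and (243,258) in top. Next I'll zoom in on the scale.

```bash
python3 - <<'E'
import cv2
a=cv2.imread("pics/scene0.png")[290:400,260:430]; b=cv2.imread("pics/top0.png")[240:320,365:475]
cv2.imwrite("pics/sc.png",cv2.resize(a[:,:160],None,fx=5,fy=5,interpolation=cv2.INTER_CUBIC))
cv2.imwrite("pics/tc.png",cv2.resize(b,None,fx=7,fy=7,interpolation=cv2.INTER_CUBIC))
E
```

```text
(no output)
```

View pics/sc.png

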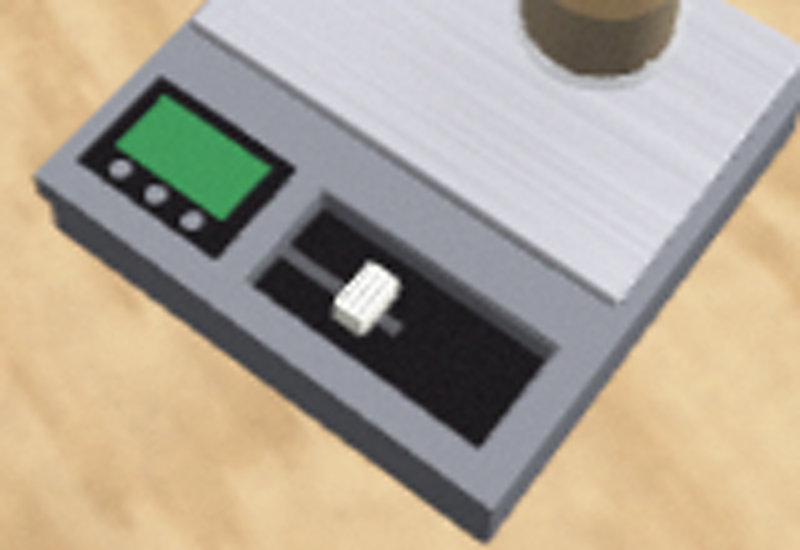

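View pics/tc.png

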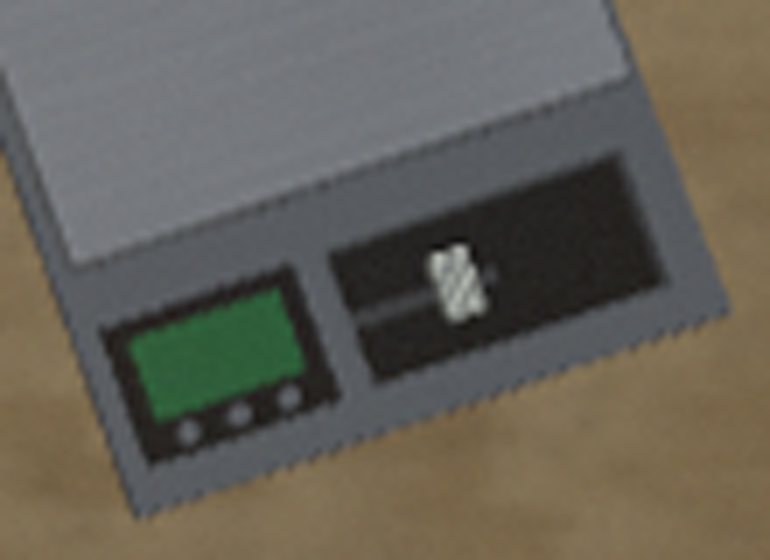

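In the crops, the slot rim corners in scene are (325,190), (250,285), (480,447) and (557,348), with the nub top near (368,292). In top they are (330,255), (375,382), (665,283) and (622,153), with the nub near (457,284). Now I'll triangulate these points.

```bash
cat > tri.py <<'E'
import numpy as np, cv2
from scipy.spatial.transform import Rotation as R
from workcell import bot, cams
def P(n):
    c=cams.calibration(n); f=240/np.tan(np.radians(c["vfov"])/2)
    K=np.array([[f,0,c["cx"]],[0,f,c["cy"]],[0,0,1]]); A=R.from_euler("xyz",c["attitude"]).as_matrix().T
    return K@np.c_[A,-A@c["eye"]]
def ray(n,uv,z):
    p=P(n); M=np.c_[p[:,:2],p[:,2]*z+p[:,3]]; q=np.linalg.solve(M,[*uv,1]); return q[:2]/q[2]
E
cat > m.py <<'E'
from tri import *
S=np.array([(325,190),(250,285),(480,447),(557,348),(38,182),(488,512),(368,292)],float)
T=np.array([(330,255),(375,382),(665,283),(622,153),(135,517),(730,310),(457,284)],float)
S=(S+.5)/5-.5+[260,290]; T=(T+.5)/7-.5+[365,240]
X=cv2.triangulatePoints(P("scene"),P("top"),S.T,T.T); X=(X[:3]/X[3]).T
M=np.array([(-44,14),(-86,14),(-86,-80),(-44,-80),(-100,95),(-100,-95)])/1e3
print(X.round(4))
for nm,Y in (("tri",X[:,:2]),("scene",np.array([ray("scene",s,.04) for s in S])),("top",np.array([ray("top",s,.04) for s in T]))):
    A=Y[:6]; a=A-A.mean(0); m=M-M.mean(0)
    th=np.arctan2((m[:,0]*a[:,1]-m[:,1]*a[:,0]).sum(),(m*a).sum())
    Rm=np.array([[np.cos(th),-np.sin(th)],[np.sin(th),np.cos(th)]]); o=A.mean(0)-Rm@M.mean(0)
    print(nm,np.degrees(th),o.round(4),"res mm",(1e3*(A-M@Rm.T-o)).round(1).tolist(),"nub local",(1e3*(Y[6]-o)@Rm).round(1))
E
python3 m.py
```

```text
[[ 0.4754 -0.2337  0.0364]
 [ 0.4371 -0.2463  0.0298]
 [ 0.4653 -0.3348  0.0326]
 [ 0.5047 -0.3233  0.0363]
 [ 0.3978 -0.1724  0.03  ]
 [ 0.456  -0.3535  0.0333]
 [ 0.4663 -0.272   0.0338]]
tri 17.720042966722957 [ 0.5224 -0.233 ] res mm [[-0.8, -0.6], [0.9, -0.4], [0.5, 0.6], [-0.1, -0.7], [-0.4, 0.6], [-0.1, 0.5]] nub local [-65.3 -20. ]
scene 18.17357287001848 [ 0.5205 -0.2358] res mm [[0.7, 0.5], [0.5, -2.1], [0.0, 0.9], [0.3, 0.6], [0.3, -1.8], [-1.7, 1.8]] nub local [-64.7 -20.1]
top 17.753762324710376 [ 0.5214 -0.2319] res mm [[-0.7, -1.1], [0.6, -0.1], [0.1, 1.1], [-0.1, -1.0], [-0.3, 0.3], [0.3, 0.7]] nub local [-65.6 -19.9]
```

The measured heights (33–36 mm against a 40 mm deck) and the sizes agree with the text. The scale is at about (0.5214, -0.2335) with yaw 17.8°, and the nub is at local y ≈ -20. I'll work out the waypoints in tool axes.

```bash
cat > go.py <<'E'
import sys,numpy as np
from scipy.spatial.transform import Rotation as R
from workcell import bot, cams
t=np.radians(17.8); O=np.array([.5214,-.2335,0])
loc=lambda p:O+R.from_euler("z",t).apply(p)
s=bot.observe(); T=R.from_euler("xyz",s["tool_rot"]); goal=R.from_euler("xyz",[np.pi,0,t])
if __name__=="__main__":
    # goal: tool y along scale -y
    print("clock",s["clock"],"tcp local",((R.from_euler("z",-t).apply(s["position"]-O))*1e3).round(1),"F",s["force"].round(1),"w",s["grip_width"],"q",s["qpos"].round(2))
    print("rot left",(T.inv()*goal).as_rotvec().round(3))
    for a in sys.argv[1:]:
        k,v=a.split("=");v=np.array(eval(v)); p=loc(v) if k=="l" else v
        print(a,p.round(4),"tool delta",T.inv().apply(p-s["position"]).round(4))
E
python3 go.py "w=.40,.33,.25" "w=.45,.05,.25" "w=.47,-.2,.22" "l=-.065,-.053,.12"
```

```text
clock 0.1 tcp local [-100.4  915.4  230.8] F [-0.2  0.5 -0.2] w 0.08526203245499832 q [-1.41  0.52 -0.04  1.6   0.02  1.02 -0.11]
rot left [-0.000e+00  1.000e-03  2.595e+00]
w=.40,.33,.25 [0.4  0.33 0.25] tool delta [-0.3118 -0.2104 -0.019 ]
w=.45,.05,.25 [0.45 0.05 0.25] tool delta [-0.4259 -0.471  -0.0187]
w=.47,-.2,.22 [ 0.47 -0.2   0.22] tool delta [-0.5037 -0.7093  0.0115]
l=-.065,-.053,.12 [ 0.4757 -0.3038  0.12  ] tool delta [-0.5335 -0.8089  0.1116]
```

Units first: shifts go in shares of 0.5 m and turns go in shares of 2 rad. So -0.31 m is -0.62, -0.21 m is -0.42, 0.85 rad is 0.425.

Request:
hand_motion(moves=[[0,-0.62,-0.42,-0.04,0,0,0.425],[0,-0.62,-0.42,-0.04,0,0,0.425],[0,-0.62,-0.42,-0.04,0,0,0.425],[0,-0.62,-0.42,-0.04,0,0,0.425],[0,-0.62,-0.42,-0.04,0,0,0.425]], squeeze=20)

```text
clock: 0.72
position: [0.3573, 0.3755, 0.2481]
tool_rot: [3.142, -0.0, 2.051]
force: [0.4, 1.0, -0.4]
grip_width: 0.0001
finger_force: 0.0
```

```bash
python3 go.py "w=.45,.05,.25" "w=.47,-.2,.22"
```

```text
clock 0.725 tcp local [ 29.9 630.  248.1] F [ 0.4  1.  -0.4] w 8.550106904890432e-05 q [-1.1   0.34  0.23  1.87 -0.09  0.94 -0.35]
rot left [-0.    -0.     1.741]
w=.45,.05,.25 [0.45 0.05 0.25] tool delta [-0.3315 -0.0682 -0.0019]
w=.47,-.2,.22 [ 0.47 -0.2   0.22] tool delta [-0.5624 -0.166   0.0281]
```

In the tool's units: -0.33 m is -0.66, -0.07 m is -0.14, 0.8 rad is 0.4.

Request:
hand_motion(moves=[[0,-0.66,-0.14,0,0,0,0.4],[0,-0.66,-0.14,0,0,0,0.4],[0,-0.66,-0.14,0,0,0,0.4],[0,-0.66,-0.14,0,0,0,0.4],[0,-0.66,-0.14,0,0,0,0.4]])

```text
clock: 1.35
position: [0.4416, 0.0747, 0.2481]
tool_rot: [3.141, -0.0, 1.252]
force: [1.8, 0.8, -0.7]
grip_width: 0.0004
finger_force: 0.0
```

```bash
python3 go.py "l=-.065,-.053,.2"
```

```text
clock 1.35 tcp local [ 18.3 317.8 248.1] F [ 1.8  0.8 -0.7] w 0.00035627911841630214 q [-0.74  0.24  0.53  2.04 -0.16  0.89 -0.44]
rot left [ 0.    -0.     0.942]
l=-.065,-.053,.2 [ 0.4757 -0.3038  0.2   ] tool delta [-0.3488  0.1509  0.048 ]
```

In the tool's units: -0.32 m is -0.64, 0.15 m is 0.3, 0.92 rad is 0.46.

Request:
hand_motion(moves=[[0,-0.64,0.3,0.04,0,0,0.46],[0,-0.64,0.3,0.04,0,0,0.46],[0,-0.64,0.3,0.04,0,0,0.46],[0,-0.64,0.3,0.04,0,0,0.46],[0,-0.64,0.3,0.04,0,0,0.46]])

```text
clock: 1.98
position: [0.4799, -0.235, 0.2301]
tool_rot: [-3.142, -0.0, 0.331]
force: [1.9, 1.6, -0.1]
grip_width: -0.0001
finger_force: 0.0
```

Request:
hand_motion(moves=[[0,0,0,0,0,0,0],[0,0,0,0,0,0,0]])

```text
clock: 2.22
position: [0.4796, -0.2328, 0.2299]
tool_rot: [-3.141, 0.001, 0.336]
force: [-0.4, 0.2, 0.3]
grip_width: -0.0002
finger_force: 0.0
```

```bash
python3 go.py "l=-.065,-.053,.1"
```

```text
clock 2.225 tcp local [-39.6  13.4 229.9] F [-0.4  0.2  0.3] w -0.0001777453351617163 q [-0.21  0.48  0.77  1.87 -0.41  0.95 -0.49]
rot left [-0.001  0.001  0.026]
l=-.065,-.053,.1 [ 0.4757 -0.3038  0.1   ] tool delta [-0.027   0.0658  0.1299]
```

In the tool's units: 0.16 m is 0.32, 0.08 m is 0.16, 0.026 rad is 0.013.

Request:
hand_motion(moves=[[0,-0.026,0.066,0.06,0,0,0.013],[0,-0.054,0.132,0.16,0,0,0.013],[0,-0.054,0.132,0.24,0,0,0.013],[0,-0.054,0.132,0.32,0,0,0.013],[0,-0.054,0.132,0.32,0,0,0.013]])

```text
clock: 2.85
position: [0.4754, -0.3023, 0.0687]
tool_rot: [-3.138, 0.002, 0.312]
force: [0.2, 0.4, 0.2]
grip_width: 0.0001
finger_force: 0.0
```

```bash
python3 go.py "l=-.065,-.053,.032"; python3 - <<'E'
from workcell import bot, cams
import cv2,numpy as np
a=cams.grab_frame("scene")[270:400,250:410]; b=cams.grab_frame("top")[220:330,350:480]
f=lambda i,s:cv2.resize(i,None,fx=s,fy=s,interpolation=cv2.INTER_CUBIC)
a=f(a,2.5);b=f(b,3);h=max(len(a),len(b)); o=np.zeros((h,a.shape[1]+b.shape[1],3),np.uint8)
o[:len(a),:a.shape[1]]=a;o[:len(b),a.shape[1]:]=b
print(o.shape); cv2.imwrite("pics/hover.png",o)
E
```

```text
clock 2.85 tcp local [-64.8 -51.4  68.7] F [0.2 0.4 0.2] w 5.6648767651833915e-05 q [ 0.07  0.74  0.57  1.9  -0.62  0.68 -0.24]
rot left [-0.003  0.002  0.001]
l=-.065,-.053,.032 [ 0.4757 -0.3038  0.032 ] tool delta [-0.0001  0.0017  0.0367]
(330, 790, 3)
```

View pics/hover.png

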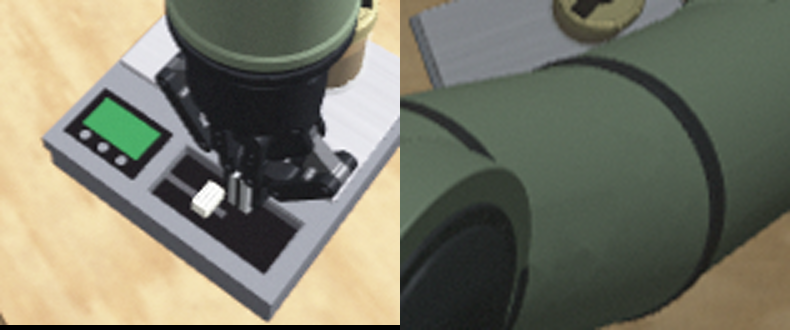

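The shut fingertips, near (240,200) in the left half, hang over the empty part of the slot on the -y side of the nub at (207,200). The jar is clear of the hand. I'll dip in gently.

In the tool's units: 0.035 m is 0.07, 0.03 m is 0.06.

Request:
hand_motion(moves=[[0,0,0.004,0.024,0,0,0],[0,0,0.004,0.044,0,0,0],[0,0,0.004,0.06,0,0,0],[0,0,0.004,0.07,0,0,0],[0,0,0.004,0.07,0,0,0]])

```text
clock: 3.58
position: [0.4765, -0.3063, 0.035]
tool_rot: [-3.141, 0.0, 0.31]
force: [0.1, -0.2, -0.6]
grip_width: 0.0005
finger_force: 0.0
```

```bash
python3 go.py "l=-.065,-.015,.033"
```

```text
clock 3.575 tcp local [-65.  -55.6  35. ] F [ 0.1 -0.2 -0.6] w 0.0005493953539960651 q [ 0.11  0.79  0.53  1.91 -0.66  0.62 -0.2 ]
rot left [-0.     0.    -0.001]
l=-.065,-.015,.033 [ 0.4641 -0.2677  0.033 ] tool delta [-0.     -0.0406  0.002 ]
```

In the tool's units: -0.024 m is -0.048, -0.018 m is -0.036.

Request:
hand_motion(moves=[[0,0,-0.012,0.004,0,0,0],[0,0,-0.024,0.004,0,0,0],[0,0,-0.036,0.004,0,0,0],[0,0,-0.048,0.004,0,0,0],[0,0,-0.048,0.004,0,0,0]])

```text
clock: 4.2
position: [0.4694, -0.2828, 0.0335]
tool_rot: [-3.141, -0.0, 0.31]
force: [-0.5, 1.6, 5.7]
grip_width: -0.0001
finger_force: 2.6
```

```bash
python3 go.py "l=-.065,-.0145,.033"
```

```text
clock 4.2 tcp local [-64.6 -31.1  33.5] F [-0.5  1.6  5.7] w -8.598830094456487e-05 q [ 0.08  0.78  0.52  1.95 -0.67  0.59 -0.21]
rot left [-0. -0. -0.]
l=-.065,-.0145,.033 [ 0.4639 -0.2672  0.033 ] tool delta [-0.0004 -0.0166  0.0005]
```

There's some upward force, so the tips are probably brushing the floor. I'll lift 1.5 mm and look before pushing further.

In the tool's units: -0.01 m is -0.02, -0.005 m is -0.01.

Request:
hand_motion(moves=[[0,0,0,-0.003,0,0,0],[0,0,-0.01,-0.003,0,0,0],[0,0,-0.02,-0.003,0,0,0],[0,0,-0.02,-0.003,0,0,0]])

```text
clock: 4.7
position: [0.4662, -0.2733, 0.0347]
tool_rot: [-3.141, 0.0, 0.31]
force: [0.7, -0.6, -0.4]
grip_width: -0.0003
finger_force: 0.0
```

```bash
python3 go.py "l=-.065,-.0145,.033"; python3 - <<'E'
from workcell import bot, cams
import cv2
cv2.imwrite("pics/push.png",cv2.resize(cams.grab_frame("scene")[290:400,260:420],None,fx=5,fy=5,interpolation=cv2.INTER_CUBIC))
E
```

```text
clock 4.7 tcp local [-64.7 -21.   34.7] F [ 0.7 -0.6 -0.4] w -0.0003267908810603536 q [ 0.06  0.77  0.52  1.97 -0.68  0.58 -0.22]
rot left [-0.001  0.    -0.   ]
l=-.065,-.0145,.033 [ 0.4639 -0.2672  0.033 ] tool delta [-0.0003 -0.0065  0.0017]
```

View pics/push.png

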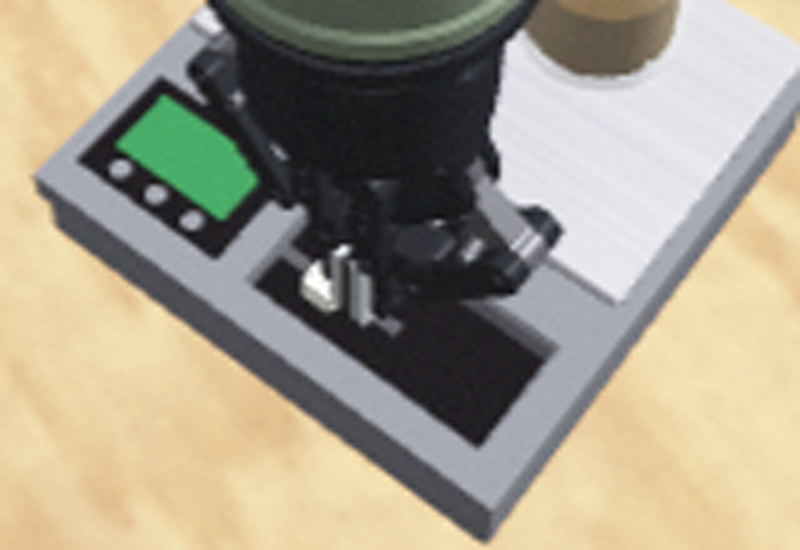

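The tip is against the nub, which has moved towards the display. I'll keep pushing in small steps until the force shows it has hit the stop.

In the tool's units: -0.008 m is -0.016, -0.004 m is -0.008.

Request:
hand_motion(moves=[[0,0,-0.008,0,0,0,0],[0,0,-0.016,0,0,0,0],[0,0,-0.016,0,0,0,0]])

```text
clock: 5.12
position: [0.4638, -0.2658, 0.0348]
tool_rot: [-3.141, 0.0, 0.31]
force: [0.1, -0.0, 0.3]
grip_width: 0.0002
finger_force: 0.0
```

```bash
python3 go.py
```

```text
clock 5.125 tcp local [-64.7 -13.1  34.8] F [ 0.1 -0.   0.3] w 0.00020916035556923745 q [ 0.05  0.76  0.51  1.99 -0.68  0.57 -0.23]
rot left [-0.     0.    -0.001]
```

Request:
hand_motion(moves=[[0,0,-0.006,0,0,0,0],[0,0,-0.006,0,0,0,0]])

```text
clock: 5.38
position: [0.4629, -0.2632, 0.0348]
tool_rot: [-3.141, 0.0, 0.31]
force: [1.0, 0.2, 0.7]
grip_width: 0.0
finger_force: 0.0
```

```bash
python3 go.py
```

```text
clock 5.375 tcp local [-64.7 -10.4  34.8] F [1.  0.2 0.7] w 8.481829543340123e-07 q [ 0.04  0.76  0.51  1.99 -0.68  0.57 -0.23]
rot left [-0.     0.    -0.001]
```

In the tool's units: -0.002 m is -0.004.

Request:
hand_motion(moves=[[0,0,-0.004,0,0,0,0],[0,0,-0.004,0,0,0,0]])

```text
clock: 5.62
position: [0.4623, -0.2614, 0.0348]
tool_rot: [-3.141, 0.0, 0.31]
force: [0.7, -0.5, -0.4]
grip_width: 0.0
finger_force: 0.1
```

```bash
python3 go.py
```

```text
clock 5.625 tcp local [-64.7  -8.5  34.8] F [ 0.7 -0.5 -0.4] w 4.734364243001923e-05 q [ 0.04  0.76  0.51  2.   -0.68  0.56 -0.23]
rot left [-0.     0.    -0.001]
```

Request:
hand_motion(moves=[[0,0,-0.004,0,0,0,0],[0,0,-0.004,0,0,0,0]])

```text
clock: 5.88
position: [0.462, -0.2604, 0.0349]
tool_rot: [3.14, -0.0, 0.309]
force: [1.8, -6.0, -2.6]
grip_width: -0.0
finger_force: 3.1
```

```bash
python3 go.py;python3 - <<'E'
from workcell import bot, cams
import cv2
cv2.imwrite("pics/push2.png",cv2.resize(cams.grab_frame("scene")[290:400,260:420],None,fx=5,fy=5,interpolation=cv2.INTER_CUBIC))
E
```

```text
clock 5.875 tcp local [-64.8  -7.4  34.9] F [ 1.8 -6.  -2.6] w -3.8438299434382685e-05 q [ 0.04  0.75  0.51  2.   -0.68  0.56 -0.23]
rot left [ 0.002 -0.    -0.001]
```

View pics/push2.png

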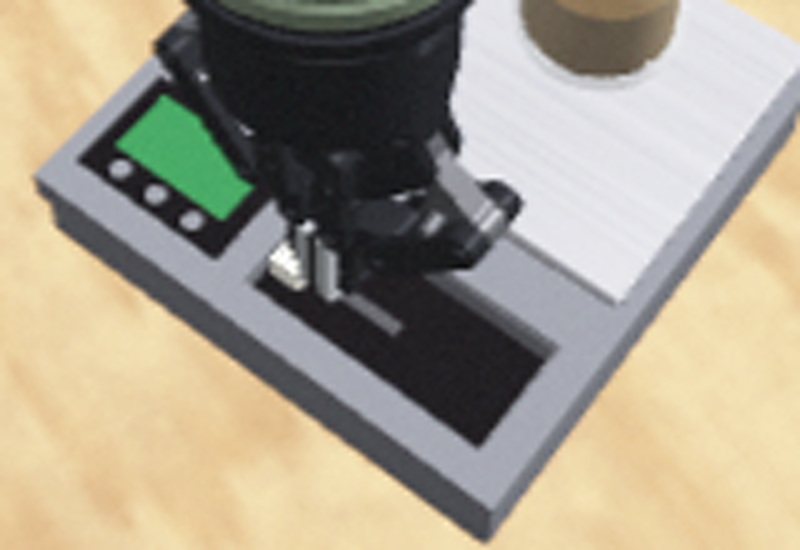

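The nub is at the display end, near (288,268), and the resistance has jumped to about 6 N at the predicted position, so it has reached the stop. I'll press once more, back off 8 mm, lift out and check.

In the tool's units: -0.001 m is -0.002.

Request:
hand_motion(moves=[[0,0,-0.002,0,0,0,0],[0,0,-0.002,0,0,0,0]])

```text
clock: 6.18
position: [0.462, -0.2603, 0.035]
tool_rot: [3.138, -0.0, 0.309]
force: [3.6, -9.9, -6.7]
grip_width: -0.0003
finger_force: 5.5
```

```bash
python3 go.py
```

```text
clock 6.175 tcp local [-64.8  -7.3  35. ] F [ 3.6 -9.9 -6.7] w -0.00025753464319713094 q [ 0.04  0.75  0.51  2.   -0.68  0.56 -0.23]
rot left [ 0.003 -0.    -0.002]
```

Request:
hand_motion(moves=[[0,0,0.018,0,0,0,0],[0,0,0.018,0,0,0,0],[0,0,0.018,-0.12,0,0,0],[0,0,0.018,-0.24,0,0,0],[0,0,0.018,-0.34,0,0,0]])

```text
clock: 6.8
position: [0.464, -0.267, 0.2068]
tool_rot: [-3.141, -0.0, 0.31]
force: [0.9, 1.1, 0.2]
grip_width: -0.0003
finger_force: 0.0
```

Request:
hand_motion(moves=[[0,0,-0.12,0,0,0,0],[0,0,-0.24,0,0,0,0],[0,0,-0.36,0,0,0,0],[0,0,-0.48,0,0,0,0],[0,0,-0.48,0,0,0,0]])

```text
clock: 7.42
position: [0.3899, -0.0354, 0.2047]
tool_rot: [-3.14, 0.0, 0.315]
force: [0.8, -0.5, 0.3]
grip_width: 0.0001
finger_force: 0.0
```

```bash
python3 - <<'E'
from workcell import bot, cams
import cv2
cv2.imwrite("pics/end.png",cv2.resize(cams.grab_frame("scene")[130:400,200:440],None,fx=2.2,fy=2.2,interpolation=cv2.INTER_CUBIC))
cv2.imwrite("pics/endt.png",cv2.resize(cams.grab_frame("top")[170:320,180:480],None,fx=2.6,fy=2.6,interpolation=cv2.INTER_CUBIC))
E
```

```text
(no output)
```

View pics/end.png

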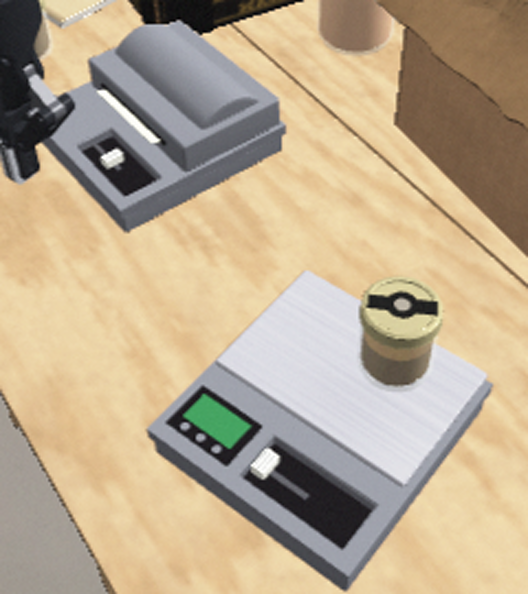

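View pics/endt.png

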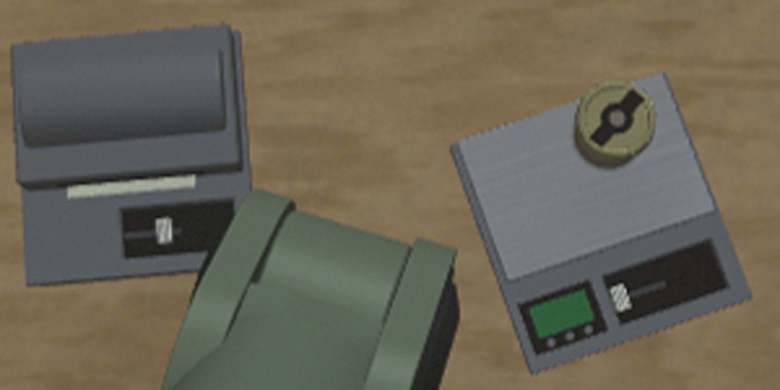

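The scale's nub now sits at the display end of the slot, near (265,463) in scene and (621,297) in top. The jar is standing where it was, the printer's switch hasn't moved, and the arm is clear.

```bash
python3 -c "
from workcell import bot, cams
print(bot.job_done())"
```

```text
the job is handed in; nothing more can be done
None
```

The scale's switch is slid fully on, up against its stop at the display end; the honey jar and the printer's switch look untouched in the final pictures, and the job is handed in.

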